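# Clear the probe-station platen

## Robot

A 7-joint arm with a two-finger parallel gripper is mounted at the origin on the work surface. World frame = base frame: x ahead of the robot, y to its left, z up, the work surface at z = 0. Lengths are in m, angles in rad, forces in N, time in s.
With the tool pointing down it reaches from about 0.35 to 0.9 m from the base axis. Payload 8.1 kg.
Tool frame: the origin (TCP) lies midway between the tips of the shut fingers; the grasp point (between the pads) lies 19 mm behind it; z points along the fingers, y is the direction in which the jaws open and shut (so a half turn about z gives the same grasp; the last joint's range is limited). The gripper opens to 92 mm and grips with 3 to 60 N. Pads are 19 mm wide; open, the fingers measure 130 mm over their backs; the gripper's body (75 mm by 190 mm) begins 47 mm behind the grasp point.
Start: joints at [-1.311, 0.434, 0.025, 1.573, -0.012, 1.134, -0.075], TCP at [0.222, 0.584, 0.227] pointing down, gripper open.
Joint ranges: [-2.62, 2.62], [-0.44, 2.09], [-1.27, 1.32], [0.08, 2.57], [-1.32, 4.46], [0.12, 2], [-2.74, 2.74]. Speed limits (rad/s): [2.22, 2.22, 3.01, 3.01, 3.14, 3.14, 3.14].

## Interface

Orientations are given as [roll, pitch, yaw] about the fixed x, y, z axes, in that order (R = Rz(yaw) Ry(pitch) Rx(roll)).
In Python, from station import bot, read_camera gives the robot as it stands.
- The arm moves only by the shell command python3 -m pendant 'ROWS'. ROWS is JSON, one flat list of numbers, 7 for each row, row after row: the shift along the tool's x, y, z normalised to -1 to 1, where 1 is 400 mm, then the turn, a rotation vector about the tool's x, y, z normalised to -1 to 1, where 1 is 360 degrees, then the gripper command: -1 is shut, 1 is fully open, values between are in proportion. In form: [x, y, z, rx, ry, rz, jaw, x, y, z, rx, ry, rz, jaw, ...]. A call has 1 to 20 rows; each row is the pose to reach, as a shift and turn from the pose commanded when the call began, along the tool's axes at that moment, turning the shorter way round; what a row does not reach only later rows make up. A row lasts 1/8 s, in which the tool goes at most 62.5 mm and 10.7 degrees, less where a joint would pass 70% of its speed; a pose out of reach is approached as far as the arm can. A call with a number of a shift or a turn outside -1 to 1 is refused whole. A call with a gripper value outside its range is refused whole. The fingers move at their own pace and stop on an object; the grip force is fixed at half the most. Time passes only in rows, so rows that repeat a pose let the fingers close. It gives the time, the measured TCP pose, the force and the opening at its end, in the units of the state.
- bot.read_state(): the state, without advancing time (a new reading comes with each control period).
- read_camera(name): name is "side" or "top" or "wrist"; returns a dict with "img" (384x512x3 uint8, red, green, blue), "range_z" (384x512 float32, m along the optical axis (not along the pixel's ray), 0 where there is no reading), "fx", "fy", "cx", "cy" (pixels), "origin" and "rotation" of the camera in the world. Camera axes: x right, y down, z forward; pixel columns grow to the right and rows downward; lengths in m; the calibration is good to about 2 mm. A picture is of the moment at which its call begins.
- bot.sign_off(): hands the job in, once; it reports no verdict.
The state is a dict: "clock": time; "q": joint angles; "qd": joint speeds; "tau": joint torques, N m; "tool_pos": TCP position; "ee_rot": TCP orientation; "contact_force": force on the tool from outside, world axes, zero at the start; "ft_torque": the same for the moment, N m; "grip_width": opening from 0.0 (shut) to 1.0 (fully open).
Only numpy, scipy, OpenCV 4.12 (cv2) and the standard library are available. Lean on these libraries where they do the work, as an engineer would, in place of code of your own. Each camera call takes 0.05 s, during which the arm holds its last target. There are 200 camera calls.

## Task

Use the scraper to sweep all five loose chips off the probe station's plate into the catch trough along its edge, moving chips only with the scraper and without bearing down hard on the plate. Then park the scraper in its cradle, rubber side down and upright, set in gently, not dropped, and resting on the pocket's floor. Leave the micropositioner, the wafer box and the jar where they are.

Things in the scene. Friction and masses are not known exactly. Their poses are not given: they have to be found in the camera images.
- platen: fixed aluminium plate; origin at bench level under the middle of its swept floor. Swept floor: x -80..80, y -110..110 mm, 30 mm above the origin. A lip 8 mm high bounds it in front (x -90..-80) and at the +y end (y 110..120); at the rear is a deck as high as the lip (x 80..150). The -y edge (y = -110) has no lip and drops into the catch trough
- platen_top (a point): point on the top of the swept floor, at its middle; axes as the platen's
- trough (a point): middle of the inner floor of the dark steel catch trough fixed along the platen's -y edge, 26 mm below the swept floor; axes as the platen's. Inside it measures 160 mm in x and 80 mm in y (platen y -190..-110); its outer wall is level with the swept floor, its end walls stand 8 mm above that
- scraper: loose grey scraper, about 150 g: rubber foot 85 x 14 mm, 14 high; above it a body 85 x 22 mm up to 30 mm, then a central upright grip 42 (x) by 20 mm (y) up to 72 mm. Origin at the centre of the foot's underside, x along its length, z up through the grip; the same either way round. It starts upright on the bench, rubber down, to one side of the platen
- cradle: fixed open dark steel box 105 x 42 mm, 26 mm high, walls 5 mm: the scraper's cradle, to the other side of the platen; pocket inside 95 (x) by 32 (y) mm. Origin under its centre, x along its length
- cradle_in (a point): centre of the pocket's inner floor, 5 mm above the bench; axes as the cradle's
- chip0: loose copper chip 16 x 14 x 6 mm, about 12 g, origin at its centre, z across its thickness; lies on the swept floor at the start (all five chips are alike)
- chip1: loose copper chip 16 x 14 x 6 mm, about 12 g, origin at its centre, z across its thickness; lies on the swept floor at the start (all five chips are alike)
- chip2: loose copper chip 16 x 14 x 6 mm, about 12 g, origin at its centre, z across its thickness; lies on the swept floor at the start (all five chips are alike)
- chip3: loose copper chip 16 x 14 x 6 mm, about 12 g, origin at its centre, z across its thickness; lies on the swept floor at the start (all five chips are alike)
- chip4: loose copper chip 16 x 14 x 6 mm, about 12 g, origin at its centre, z across its thickness; lies on the swept floor at the start (all five chips are alike)
- positioner: bystander: black micropositioner with brass screws, base 55 x 60 mm, 68 mm high, 0.6 kg, standing on the platen's rear deck, a short probe stub pointing to -x; origin at the centre of its underside
- wafer_box: bystander: round white wafer box, 106 mm across, 24 mm high, on the bench; origin at the centre of its underside
- jar: bystander: amber glass jar, 50 mm across, 70 mm high, on the bench; origin at the centre of its underside
Mind the look-alikes: they are no part of the job. There is more than one size of the cradle; the one meant has the size given above. Of the things that look like the scraper, take the one that is nearest to the robot's base at the start.

How it is judged:
On the way:
1. all five chips lie in the catch trough (z of chip0 in the frame of trough between -0.004 and 0.02 m and y of chip0 in the frame of trough between -0.042 and 0.042 m and x of chip0 in the frame of trough between -0.082 and 0.082 m and z of chip1 in the frame of trough between -0.004 and 0.02 m and y of chip1 in the frame of trough between -0.042 and 0.042 m and x of chip1 in the frame of trough between -0.082 and 0.082 m and z of chip2 in the frame of trough between -0.004 and 0.02 m and y of chip2 in the frame of trough between -0.042 and 0.042 m and x of chip2 in the frame of trough between -0.082 and 0.082 m and z of chip3 in the frame of trough between -0.004 and 0.02 m and y of chip3 in the frame of trough between -0.042 and 0.042 m and x of chip3 in the frame of trough between -0.082 and 0.082 m and z of chip4 in the frame of trough between -0.004 and 0.02 m and y of chip4 in the frame of trough between -0.042 and 0.042 m and x of chip4 in the frame of trough between -0.082 and 0.082 m), for 0.2 s.
At the end, for the whole second after the job is handed in: all five chips lie in the catch trough, below the level of the plate, and the scraper rests at the bottom of the cradle's pocket, rubber down: within 12 mm of its centre, within 4 mm of its floor, upright within 0.12 rad, lengthwise along the pocket within 0.2 rad (either way round), at rest (all of step 1 and horizontal distance between scraper and cradle_in below 0.012 m and z of scraper in the frame of cradle_in below 0.004 m and angle between scraper's own z axis and vertical below 0.12 rad and angle between the x axis of scraper and the x axis of cradle, either way round below 0.2 rad and linear speed of scraper below 0.02 m/s); the robot touches nothing.
It fails at once if a chip is touched by the fingers or the arm instead of the scraper (contact force between any of the fingers, the arm and chip0 above 0.3 N or contact force between any of the fingers, the arm and chip1 above 0.3 N or contact force between any of the fingers, the arm and chip2 above 0.3 N or contact force between any of the fingers, the arm and chip3 above 0.3 N or contact force between any of the fingers, the arm and chip4 above 0.3 N).
It fails at once if the scraper is pressed on the plate with more than 70 N (contact force between scraper and platen above 70 N).
It fails at once if the scraper is dropped (falls faster than 0.45 m/s, about a 10 mm drop, with no finger on it) (contact force between the fingers and scraper below 0.3 N and linear speed of scraper above 0.45 m/s).
It fails at once if the scraper is rammed into the cradle with more than 70 N (contact force between scraper and cradle above 70 N).
It fails at once if the micropositioner, the wafer box or the jar is moved more than 15 mm (distance of any of positioner, wafer_box, jar from where it was at the start of the episode above 0.015 m).
It also fails if it takes over 54 s, if anything falls off the work surface, if the arm or the gripper's body presses on something with over 40 N, if the wrist force passes 120 N, or if a joint passes its speed limit or range.

## Working session

There is one attempt and no reset: what is moved stays moved. The work goes in short steps, Python scripts to look and compute and a shell command to move; the robot and the scene stay as the last step left them, time stands still between calls to the robot, and variables do not carry over. Pictures are saved under pics/ and viewed, about 8 in all and at most 12, crops included, and the job is handed in when it is done.

```bash
mkdir -p pics; ls
cat > h.py <<'E'
import numpy as np, cv2
from station import bot, read_camera
def cloud(c):
    z=c["range_z"]; v,u=np.mgrid[:z.shape[0],:z.shape[1]]
    p=np.stack([(u-c["cx"])/c["fx"]*z,(v-c["cy"])/c["fy"]*z,z],-1)
    P=p@np.array(c["rotation"]).T+np.array(c["origin"]); P[z==0]=np.nan
    return P
def save(img,name,s=1): cv2.imwrite("pics/"+name,cv2.cvtColor(cv2.resize(img,None,fx=s,fy=s,interpolation=cv2.INTER_CUBIC),cv2.COLOR_RGB2BGR))
E
python3 - <<'E'
from h import *
print(bot.read_state())
for n in("top","side"):
    c=read_camera(n); save(c["img"],n+"0.png",1.5); np.savez(n+"0.npz",P=cloud(c),**c); print(n,c["origin"],c["rotation"],c["fx"])
E
```

```text
pics
{'clock': 0.0, 'q': array([-1.31058913,  0.43521727,  0.02496925,  1.574115  , -0.0116239 ,
        1.13402878, -0.07509846]), 'qd': array([ 0.00012618, -0.00105385,  0.00018107, -0.00048915, -0.00130862,
        0.00137212, -0.00051596]), 'tau': array([ 8.05483637e-05, -6.67838645e+01,  9.85520706e-01, -3.14462686e+01,
       -6.03584270e-02,  4.28111083e-02,  2.02933338e-04]), 'tool_pos': array([0.2216687 , 0.58379801, 0.22594157]), 'ee_rot': array([-3.13997411e+00,  1.23450515e-04,  2.77871035e+00]), 'contact_force': array([-0.05432127,  0.26334838, -0.08766927]), 'ft_torque': array([-0.03932238,  0.01048982,  0.00895092]), 'grip_width': 0.9983967895124477}Traceback (most recent call last):
  File "<stdin>", line 4, in <module>
  File "h.py", line 6, in cloud
    P=p@np.array(c["rotation"]).T+np.array(c["origin"]); P[z==0]=np.nan
      ~~~~~~~~~~~~~~~~~~~~~~~~~~~^~~~~~~~~~~~~~~~~~~~~~
ValueError: operands could not be broadcast together with shapes (384,512) (3,)
```

View pics/top0.png

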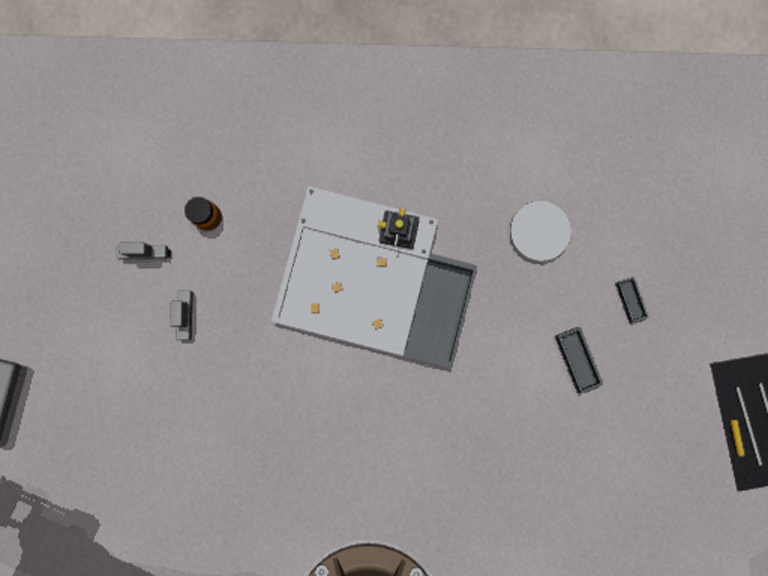

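Top view shows two scraper look-alikes, at (181,315) and (143,251); the first is clearly nearer the base at (370,575). The cradles are at (578,360), large, and (631,300), small. The chips are at (334,254), (381,262), (337,287), (315,308) and (377,324).

Run:
```python
from h import *
c=read_camera("top"); print(c["origin"],c["rotation"],c["fx"],c["fy"],c["cx"],c["cy"])
```

```text
[ 0.45080242 -0.03490652  1.25281007] [-3.04925990e+00 -2.27444913e-03 -1.54532830e+00] 479.3848160775968 479.3848160775968 264.5785495439798 188.65652276320273
```

```bash
python3 - <<'E'
s=open('h.py').read().replace("np.array(c[\"rotation\"]).T","Rotation.from_euler('xyz',c['rotation']).as_matrix().T").replace("import numpy as np, cv2","import numpy as np, cv2\nfrom scipy.spatial.transform import Rotation")
open('h.py','w').write(s)
E
cat >> h.py <<'E'
def rect(xy):
    r=cv2.minAreaRect((np.asarray(xy)*1000).astype(np.float32)); return np.round(r[0],1),np.round(r[1],1),round(r[2],1)
def blobs(mask,P,amin=15):
    n,l,st,ce=cv2.connectedComponentsWithStats(mask.astype(np.uint8))
    for i in range(1,n):
        if st[i,4]>=amin:
            q=P[l==i]; print("px",np.round(ce[i]),"n",st[i,4],"rect",*rect(q[:,:2]),"mean",np.round(q.mean(0)*1000,1),"zmax",round(q[:,2].max()*1000,1))
E
python3 - <<'E'
from h import *
c=read_camera("top");P=cloud(c);im=c["img"].astype(int);z=P[...,2]
print("bench z",np.nanmedian(z[300:340,200:250]), np.nanmedian(z[60:100,60:100]),np.nanmedian(z[60:100,400:450]))
roi=np.zeros(z.shape,bool);roi[110:270,60:450]=1
print("above 8mm");blobs(roi&(z>.008),P,40)
print("platen floor/deck 24-60");blobs(roi&(z>.024)&(z<.045)&(im.min(-1)>110),P,400)
print("deck z34-42");blobs(roi&(z>.0345)&(z<.042)&(im.min(-1)>110),P,100)
ch=roi&(im[...,0]-im[...,2]>60)
print("chips");blobs(ch,P,10)
print("scraper tops");blobs(roi&(z>.062)&(z<.08),P,20)
print("scraper body");blobs(roi&(z>.024)&(z<.036)&(np.arange(512)<150),P,20)
t=z[180:240,275:310];print("trough z",np.nanmedian(t))
print("floor z",np.nanmedian(z[195:205,240:260]))
save(c["img"][100:300,60:460],"crop.png",2)
c=read_camera("side"); save(c["img"],"side0.png",1.5)
E
```

```text
bench z 0.00020891653189392123 0.0004073980355925322 0.0009669673395141798
above 8mm
px [240. 181.] n 8917 rect [575.9  -3.2] [315.4 240.7] 76.9 mean [580.8  29.4  35.5] zmax 110.5
px [135. 142.] n 410 rect [675.  299.1] [48.5 45.7] 9.5 mean [671.9 295.5  57.5] zmax 75.5
px [360. 154.] n 1290 rect [ 663.2 -280.6] [105.  103.9] 64.4 mean [ 662.5 -279.6   23.9] zmax 33.9
px [ 93. 167.] n 358 rect [608.1 406.4] [22.  87.4] 2.9 mean [606.6 399.6  48.2] zmax 77.2
px [421. 199.] n 173 rect [ 548.1 -441.1] [73.8 33. ] 19.7 mean [ 548.1 -440.7   16.3] zmax 25.6
px [121. 209.] n 419 rect [501.7 327.4] [84.4 23.3] 1.5 mean [501.1 324.8  47. ] zmax 78.5
px [386. 239.] n 381 rect [ 442.4 -348.3] [105.1  43. ] 22.3 mean [ 442.5 -347.6   21.2] zmax 32.6
platen floor/deck 24-60
px [234. 182.] n 7638 rect [585.4  38.1] [230.7 240.8] 77.0 mean [579.6  43.3  33.1] zmax 44.6
px [360. 153.] n 664 rect [ 663.3 -280.1] [97.5 93.5] 57.3 mean [ 664.2 -280.5   26.1] zmax 33.9
deck z34-42
px [232. 161.] n 2204 rect [585.4  38.1] [230.7 240.8] 77.0 mean [631.7  51.5  38.4] zmax 42.0
chips
px [140. 145.] n 35 r
[... 899 characters left out ...]
1. 151.] n 92 rect [658.9 -45.9] [54.9 25.1] 1.5 mean [655.2 -47.5  73. ] zmax 79.7
px [257. 151.] n 88 rect [655.4 -13. ] [41.1 28.8] 5.5 mean [654.5 -14.5  72.4] zmax 79.0
px [ 88. 165.] n 149 rect [608.6 405.4] [20.9 41.3] 2.8 mean [607.8 404.5  71.1] zmax 77.2
px [117. 209.] n 156 rect [502.  327.9] [42.1 21.4] 1.3 mean [501.8 327.1  71. ] zmax 78.5
scraper body
px [142. 147.] n 26 rect [665.3 285.7] [12.8 42.8] 55.5 mean [664.6 284.3  30.6] zmax 36.0
px [ 97. 168.] n 136 rect [608.4 406.4] [21.9 87.4] 2.2 mean [606.6 396.4  29.8] zmax 35.4
px [123. 209.] n 171 rect [502.9 327.4] [82.  23.2] 1.6 mean [502.6 325.8  30. ] zmax 35.9
trough z 0.004797201659836103
floor z 0.030272122425226256
```

View pics/side0.png

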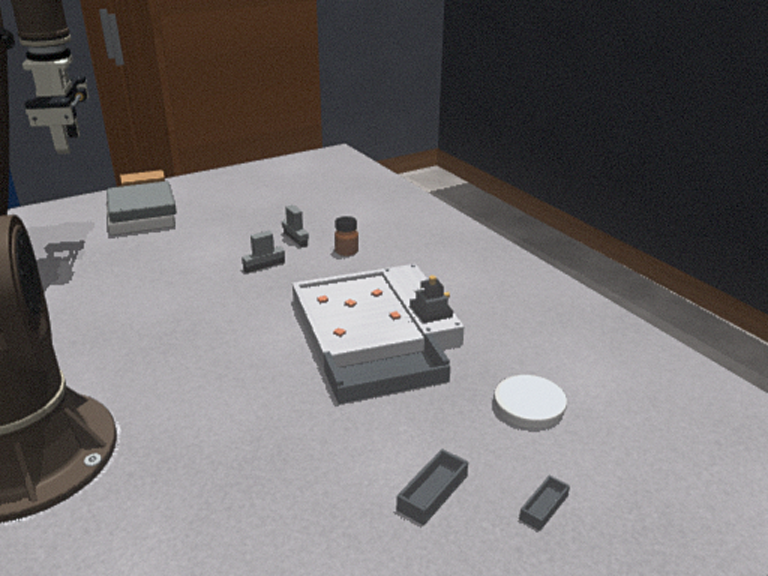

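View pics/crop.png

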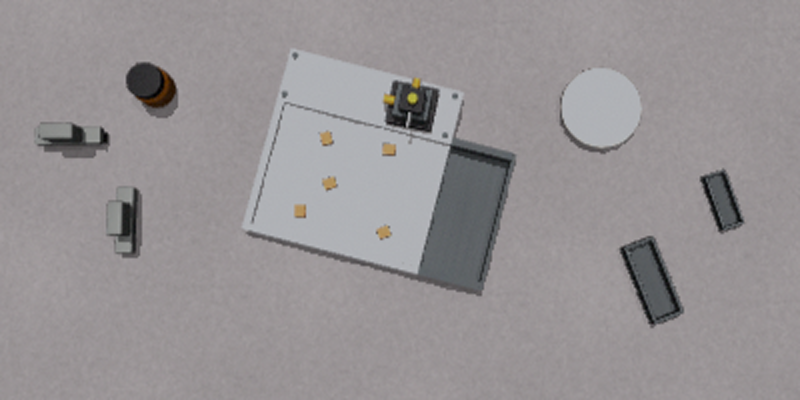

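Side view agrees with the top view: nearer scraper at (263,250), the other at (294,225), big cradle at (433,486), small one at (545,502). The crop confirms my choices. The target scraper is at (502,328) mm with its long axis at 1.5°, 84x23 mm. The cradle is 105x43 mm at (442,-348), 22.3°. The platen origin is (555,40) with yaw -13°.

```bash
cat >> h.py <<'E'
def plan(x,y,z,yaw):   # mm, deg: direction of tool x ; prints normalised shift+turn
    s=bot.read_state(); R=Rotation.from_euler('xyz',s["ee_rot"]); T=Rotation.from_euler('xyz',[np.pi,0,np.radians(yaw)])
    d=R.inv().apply(np.array([x,y,z])/1000-s["tool_pos"])/.4; r=(R.inv()*T).as_rotvec()/(2*np.pi)
    print("shift",np.round(d,4),"turn",np.round(r,4))
def W(x,y):            # platen -> world, mm
    a=np.radians(-13); return 555.1+x*np.cos(a)-y*np.sin(a), 40+x*np.sin(a)+y*np.cos(a)
E
python3 - <<'E'
from h import *
plan(502,328,120,1.5)
z=np.load("top0.npz")["P"] if 0 else cloud(read_camera("top"))
a=np.radians(-13);d=z[...,:2]*1000-[555.1,40];X=d@[np.cos(a),np.sin(a)];Y=d@[-np.sin(a),np.cos(a)];Z=z[...,2]*1000
m=(X>30)&(X<84)&(Y>-100)&(Y<0)&(Z>44)
print("stub pts",np.round(np.c_[X[m],Y[m],Z[m]],0))
E
```

```text
shift [-0.8822 -0.3495  0.2661] turn [-0.000e+00  2.000e-04  4.381e-01]
stub pts [[ 83. -52.  86.]
 [ 83. -54.  89.]
 [ 81. -53.  88.]]
```

```bash
python3 -m pendant '[-0.882,-0.35,0.266,0,0,0.438,1,-0.882,-0.35,0.266,0,0,0.438,1,-0.882,-0.35,0.266,0,0,0.438,1,-0.882,-0.35,0.266,0,0,0.438,1,-0.882,-0.35,0.266,0,0,0.438,1,-0.882,-0.35,0.266,0,0,0.438,1,-0.882,-0.35,0.266,0,0,0.438,1,-0.882,-0.35,0.266,0,0,0.438,1,-0.882,-0.35,0.266,0,0,0.438,1,-0.882,-0.35,0.266,0,0,0.438,1,-0.882,-0.35,0.266,0,0,0.438,1,-0.882,-0.35,0.266,0,0,0.438,1,-0.882,-0.35,0.266,0,0,0.438,1,-0.882,-0.35,0.266,0,0,0.438,1,-0.882,-0.35,0.266,0,0,0.438,1,-0.882,-0.35,0.266,0,0,0.438,1,-0.882,-0.35,0.266,0,0,0.438,1]'
python3 - <<'E'
from h import *
s=bot.read_state();print(s["q"].round(2),s["tool_pos"].round(4),s["ee_rot"].round(3))
plan(502,328,36,1.5)
c=read_camera("wrist");P=cloud(c);z=P[...,2];save(c["img"],"w1.png",1.2)
m=(z>.064)&(z<.076)&(np.hypot(P[...,0]-.502,P[...,1]-.328)<.06);blobs(m,P,200)
m=(z>.022)&(z<.076)&(np.hypot(P[...,0]-.502,P[...,1]-.328)<.06);blobs(m,P,200)
E
```

```text
clock: 2.38
tool_pos: [0.5019, 0.3283, 0.1203]
ee_rot: [3.142, 0.0, 0.03]
contact_force: [-0.5, -0.1, 0.8]
grip_width: 0.999
[-1.18  0.6   0.78  1.8  -0.51  0.95 -1.73] [0.5019 0.3283 0.1203] [3.142 0.    0.03 ]
shift [2.000e-04 7.000e-04 2.107e-01] turn [0.     0.     0.0006]
px [255. 205.] n 1309 rect [500.9 329. ] [41.6 19.7] 1.4 mean [502.2 329.2  71.4] zmax 73.7
px [255. 190.] n 2195 rect [500.4 328.9] [85.1 21.4] 1.1 mean [510.8 329.4  56.1] zmax 73.7
```

View pics/w1.png

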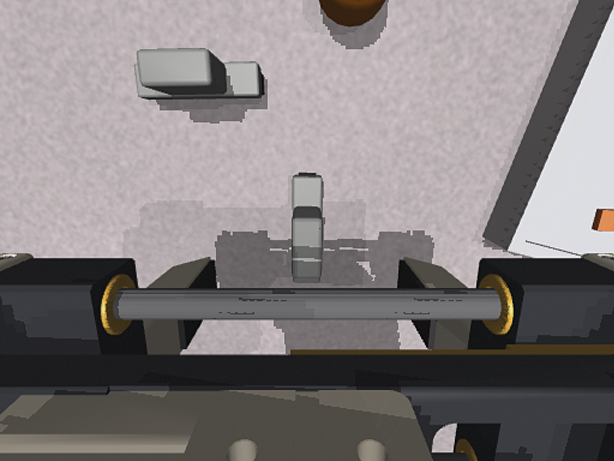

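The wrist picture shows the chosen scraper's grip at (308,230), centred between the open fingers, with the look-alike away at (195,75). Its size and height match. Next I go down and grip.

```bash
python3 -m pendant '[0,0,0.1,0,0,0,1,0,0,0.18,0,0,0,1,-0.001,-0.001,0.21,0,0,0,1,-0.001,-0.001,0.21,0,0,0,1,-0.001,-0.001,0.21,0,0,0,-1,-0.001,-0.001,0.21,0,0,0,-1,-0.001,-0.001,0.21,0,0,0,-1,-0.001,-0.001,0.21,0,0,0,-1,-0.001,-0.001,0.21,0,0,0,-1,-0.001,-0.001,0.21,0,0,0,-1,-0.001,-0.001,0.21,0,0,0,-1,-0.001,-0.001,0.21,0,0,0,-1]'
python3 - <<'E'
from h import *
s=bot.read_state();print(s["tool_pos"].round(4),s["contact_force"],s["grip_width"]*92)
x,y=W(-30,86);print(x,y);plan(x,y,125,-13)
E
```

```text
clock: 3.92
tool_pos: [0.5016, 0.3286, 0.0363]
ee_rot: [3.142, -0.0, 0.027]
contact_force: [-0.5, -0.7, 0.1]
grip_width: 0.213
[0.5016 0.3286 0.0363] [-0.53734109 -0.72435941  0.11406248] 19.619147465860237
545.2146887300154 130.5443572018462
shift [ 0.0959  0.4978 -0.2217] turn [ 0.     -0.      0.0404]
```

```bash
python3 -m pendant '[0,0,-0.12,0,0,0,-1,0,0,-0.15,0,0,0,-1,0.096,0.498,-0.15,0,0,0.04,-1,0.096,0.498,-0.15,0,0,0.04,-1,0.096,0.498,-0.15,0,0,0.04,-1,0.096,0.498,-0.15,0,0,0.04,-1,0.096,0.498,-0.15,0,0,0.04,-1,0.096,0.498,-0.15,0,0,0.04,-1,0.096,0.498,-0.09,0,0,0.04,-1,0.096,0.498,-0.09,0,0,0.04,-1]'
python3 - <<'E'
from h import *
s=bot.read_state();print(s["tool_pos"].round(4),s["ee_rot"].round(3),s["contact_force"])
x,y=W(-30,86);plan(x,y,67.5,-13)
x,y=W(-30,-124);plan(x,y,67.5,-13)
E
```

```text
clock: 5.18
tool_pos: [0.5436, 0.1325, 0.0709]
ee_rot: [3.141, 0.003, -0.222]
contact_force: [-0.2, 0.4, -1.5]
grip_width: 0.22
[0.5436 0.1325 0.0709] [ 3.141e+00  3.000e-03 -2.220e-01] [-0.23528979  0.41920233 -1.51603299]
shift [0.0049 0.0039 0.0085] turn [0.0002 0.0005 0.0009]
shift [0.0021 0.5289 0.0091] turn [0.0002 0.0005 0.0009]
```

```bash
python3 -m pendant '[0.004,0.004,0.008,0,0,0.001,-1,0.004,0.03,0.009,0,0,0.001,-1,0.004,0.065,0.009,0,0,0.001,-1,0.004,0.1,0.009,0,0,0.001,-1,0.004,0.135,0.009,0,0,0.001,-1,0.004,0.17,0.009,0,0,0.001,-1,0.004,0.205,0.009,0,0,0.001,-1,0.004,0.24,0.009,0,0,0.001,-1,0.003,0.275,0.009,0,0,0.001,-1,0.003,0.31,0.009,0,0,0.001,-1,0.003,0.345,0.009,0,0,0.001,-1,0.003,0.38,0.009,0,0,0.001,-1,0.003,0.415,0.009,0,0,0.001,-1,0.003,0.45,0.009,0,0,0.001,-1,0.003,0.485,0.009,0,0,0.001,-1,0.002,0.515,0.009,0,0,0.001,-1,0.002,0.529,0.009,0,0,0.001,-1,0.002,0.529,0.009,0,0,0.001,-1,0.002,0.529,-0.1,0,0,0.001,-1,0.002,0.529,-0.1,0,0,0.001,-1]'
python3 - <<'E'
from h import *
s=bot.read_state();print(s["tool_pos"].round(4),s["ee_rot"].round(3),s["contact_force"])
x,y=W(30,86);plan(x,y,110,-13)
plan(x,y,67.5,-13)
c=read_camera("top");save(c["img"][110:270,160:340],"t2.png",3)
E
```

```text
clock: 7.68
tool_pos: [0.5008, -0.0759, 0.1144]
ee_rot: [-3.14, -0.004, -0.23]
contact_force: [0.4, 0.3, -1.6]
grip_width: 0.216
[ 0.5008 -0.0759  0.1144] [-3.14  -0.004 -0.23 ] [ 0.36108553  0.29040679 -1.58446799]
shift [ 0.1404 -0.5282  0.0121] turn [-0.0002 -0.0007 -0.0005]
shift [ 0.1399 -0.5281  0.1184] turn [-0.0002 -0.0007 -0.0005]
```

View pics/t2.png

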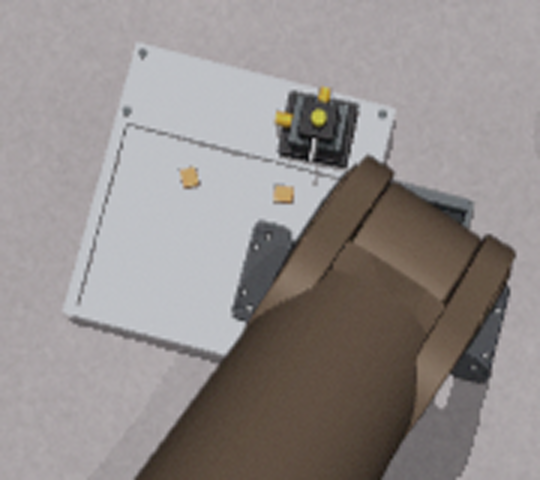

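Chips C, D and E have left the visible plate. A at (189,178) and B at (283,194) remain. Second pass: back in y first, then across, then down.

```bash
python3 -m pendant '[0,-0.14,-0.02,0,0,0,-1,0,-0.28,-0.02,0,0,0,-1,0,-0.42,-0.02,0,0,0,-1,0.07,-0.528,-0.02,0,0,0,-1,0.14,-0.528,0,0,0,0,-1,0.14,-0.528,0.06,0,-0.0005,0,-1,0.14,-0.528,0.11,0,-0.0005,0,-1,0.14,-0.528,0.11,0,-0.0005,0,-1]'
python3 - <<'E'
from h import *
s=bot.read_state();print(s["tool_pos"].round(4),s["ee_rot"].round(3),s["contact_force"])
for yy in(86,-124): x,y=W(30,yy);plan(x,y,67.5,-13)
E
```

```text
clock: 8.72
tool_pos: [0.6005, 0.117, 0.0663]
ee_rot: [3.141, 0.006, -0.231]
contact_force: [-0.2, -0.6, -0.9]
grip_width: 0.215
[0.6005 0.117  0.0663] [ 3.141  0.006 -0.231] [-0.15175709 -0.58126513 -0.85558866]
shift [ 0.0078 -0.0019 -0.0031] turn [ 0.0002  0.0009 -0.0006]
shift [ 0.0099  0.5231 -0.0026] turn [ 0.0002  0.0009 -0.0006]
```

```bash
python3 -m pendant '[0,0,0,0,0,0,-1,0,0,0,0,0,0,-1,0,0,0,0,0,0,-1,0,0,0,0,0,0,-1]'
python3 - <<'E'
from h import *
s=bot.read_state();print(s["tool_pos"].round(4),s["ee_rot"].round(3),s["contact_force"])
for yy in(86,-124): x,y=W(30,yy);plan(x,y,67.5,-13)
E
```

```text
clock: 9.22
tool_pos: [0.6018, 0.1169, 0.0685]
ee_rot: [-3.141, 0.003, -0.231]
contact_force: [-0.1, 0.1, -0.9]
grip_width: 0.216
[0.6018 0.1169 0.0685] [-3.141e+00  3.000e-03 -2.310e-01] [-0.0662542   0.11471059 -0.9307328 ]
shift [ 0.0045 -0.0014  0.0026] turn [-0.      0.0005 -0.0006]
shift [0.0066 0.5236 0.0024] turn [-0.      0.0005 -0.0006]
```

```bash
python3 -m pendant '[0.004,0,0.002,0,0,0,-1,0.004,0.03,0.003,0,0,0,-1,0.004,0.065,0.003,0,0,0,-1,0.004,0.1,0.003,0,0,0,-1,0.004,0.135,0.003,0,0,0,-1,0.004,0.17,0.003,0,0,0,-1,0.005,0.205,0.003,0,0,0,-1,0.005,0.24,0.003,0,0,0,-1,0.005,0.275,0.003,0,0,0,-1,0.005,0.31,0.003,0,0,0,-1,0.005,0.345,0.003,0,0,0,-1,0.006,0.38,0.003,0,0,0,-1,0.006,0.415,0.003,0,0,0,-1,0.006,0.45,0.003,0,0,0,-1,0.006,0.485,0.003,0,0,0,-1,0.006,0.51,0.003,0,0,0,-1,0.006,0.523,0.003,0,0,0,-1,0.006,0.523,0.003,0,0,0,-1,0.006,0.523,-0.1,0,0,0,-1,0.006,0.523,-0.2,0,0,0,-1]'
python3 - <<'E'
from h import *
s=bot.read_state();print(s["tool_pos"].round(4),s["ee_rot"].round(3),s["contact_force"])
plan(442.4,-348.3,150,22.3)
E
```

```text
clock: 11.72
tool_pos: [0.5563, -0.0868, 0.149]
ee_rot: [3.141, 0.004, -0.23]
contact_force: [0.6, -0.2, -1.2]
grip_width: 0.222
[ 0.5563 -0.0868  0.149 ] [ 3.141  0.004 -0.23 ] [ 0.6121529  -0.19010502 -1.17809782]
shift [-0.1281  0.7015 -0.0017] turn [-0.0002  0.0007 -0.0986]
```

```bash
python3 -m pendant '[-0.026,0.14,0,0,0,-0.02,-1,-0.052,0.28,0,0,0,-0.04,-1,-0.077,0.42,0,0,0,-0.06,-1,-0.103,0.56,0,0,0,-0.08,-1,-0.128,0.702,0,0,0,-0.0986,-1,-0.128,0.702,0.06,0,0,-0.0986,-1,-0.128,0.702,0.1,0,0,-0.0986,-1,-0.128,0.702,0.1,0,0,-0.0986,-1,-0.128,0.702,0.1,0,0,-0.0986,-1,-0.128,0.702,0.1,0,0,-0.0986,-1,-0.128,0.702,0.1,0,0,-0.0986,-1]'
python3 - <<'E'
from h import *
s=bot.read_state();print(s["q"].round(2),s["tool_pos"].round(4),s["ee_rot"].round(3),s["contact_force"])
c=read_camera("top");P=cloud(c);im=c["img"].astype(int);z=P[...,2]
roi=np.zeros(z.shape,bool);roi[110:270,160:330]=1
blobs(roi&(im[...,0]-im[...,2]>50),P,8)
save(c["img"][110:270,160:420],"t3.png",3)
c=read_camera("wrist");save(c["img"],"w3.png",1.2)
plan(442.4,-348.3,110,22.3)
E
```

```text
clock: 13.1
tool_pos: [0.4427, -0.349, 0.109]
ee_rot: [-3.14, 0.002, 0.389]
contact_force: [-0.2, -0.2, -2.0]
grip_width: 0.218
[ 0.13  0.52  0.64  1.9  -0.4   0.86 -0.21] [ 0.4427 -0.349   0.109 ] [-3.14e+00  2.00e-03  3.89e-01] [-0.17873381 -0.24944763 -2.01559018]
px [268. 141.] n 17 rect [680.1 -39.1] [10.4  7.5] 1.6 mean [680.2 -39.7  69.5] zmax 73.4
px [254. 149.] n 24 rect [659.9  -7. ] [11.3 12.7] 0.9 mean [659.6  -6.1  67.6] zmax 72.8
px [266. 149.] n 24 rect [655.3 -34.3] [12.9  9.8] 36.9 mean [654.5 -35.5 105.1] zmax 112.6
px [285. 184.] n 28 rect [579.1 -88.1] [ 5.5 32.1] 80.1 mean [579.2 -88.3  18.6] zmax 23.6
px [284. 209.] n 33 rect [513.1 -86.5] [13.2 15.7] 0.8 mean [513.3 -87.    9.8] zmax 15.5
px [276. 223.] n 15 rect [nan nan] [0. 0.] 0.0 mean [nan nan nan] zmax nan
px [282. 226.] n 32 rect [469.9 -82.2] [15.  13.2] 77.2 mean [469.5 -82.3  11. ] zmax 16.2
shift [ 0.0005 -0.0017 -0.003 ] turn [-0.0002  0.0003 -0.    ]
```

View pics/t3.png

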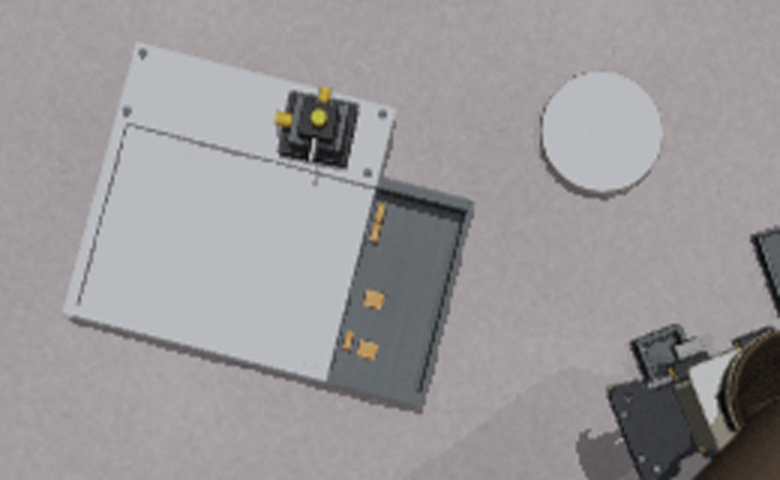

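View pics/w3.png

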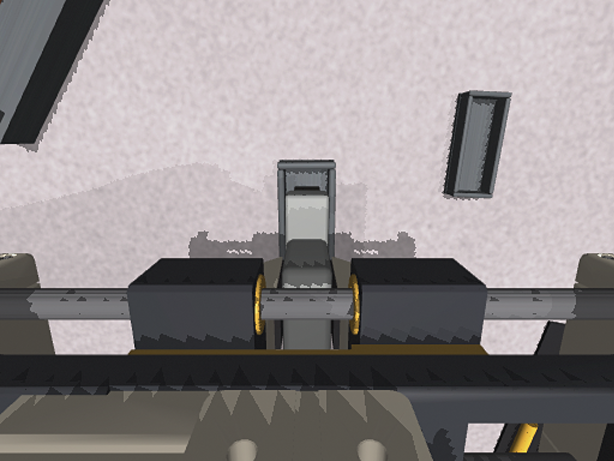

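Plate is empty. Five chips are in the trough, at (380,212), (375,233), (373,299), (348,340) and (367,350). Wrist view: the scraper hangs over the cradle, whose far rim is at (307,162) and looks centred. I'll measure the cradle rim and the scraper in the wrist cloud before lowering.

Run:
```python
from h import *
s=bot.read_state();print(s["tool_pos"].round(4))
a=np.radians(22.3)
def loc(P): d=P[...,:2]*1000-s["tool_pos"][:2]*1000; return d@[np.cos(a),np.sin(a)],d@[-np.sin(a),np.cos(a)],P[...,2]*1000
c=read_camera("wrist");P=cloud(c);X,Y,Z=loc(P)
def ext(n,m):
    print(n,m.sum(), "X",np.nanpercentile(X[m],[1,99]).round(1),"Y",np.nanpercentile(Y[m],[1,50,99]).round(1),"Z",np.nanmedian(Z[m]).round(1))
near=(abs(X)<75)&(abs(Y)<35)
ext("rim wrist",near&(abs(Z-26)<4)); ext("far rim",near&(abs(Z-26)<4)&(X>47))
ext("scraper body wrist",near&(abs(Z-103)<4)&(X>21)&(abs(Y)<14))
P=cloud(read_camera("top"));X,Y,Z=loc(P);near=(abs(X)<75)&(abs(Y)<35)
ext("rim top now",near&(abs(Z-26)<4))
```

```text
[ 0.4425 -0.349   0.1088]
rim wrist 1090 X [-18.1  51.7] Y [-19.7   2.   21.9] Z 25.6
far rim 290 X [47.3 51.7] Y [-19.2   1.1  21.5] Z 25.6
scraper body wrist 1277 X [21.2 41.7] Y [-9.8  0.9 11.3] Z 104.1
rim top now 62 X [18.7 52.8] Y [-19.   14.7  22. ] Z 26.2
```

Cradle and scraper are aligned within 1 mm in the wrist cloud. Lowering to about 7 mm above the floor, then slowly.

```bash
python3 -m pendant '[0,0,0.05,0,0,0,-1,0,0,0.09,0,0,0,-1,0,0,0.12,0,0,0,-1,0,0,0.14,0,0,0,-1,0,0,0.15,0,0,0,-1,0,0,0.156,0,0,0,-1,0,0,0.16,0,0,0,-1,0,0,0.16,0,0,0,-1,0,0,0.16,0,0,0,-1]'; python3 -c "
from h import *
plan(442.5,-349,41.3,22.3)"
```

```text
clock: 14.42
tool_pos: [0.4421, -0.3491, 0.0447]
ee_rot: [-3.14, 0.002, 0.389]
contact_force: [1.0, -0.4, -1.4]
grip_width: 0.217
shift [0.0009 0.0002 0.0084] turn [-0.0003  0.0004 -0.0001]
```

Foot is about 3.4 mm above the pocket floor, with no contact force. Finishing slowly.

```bash
python3 -m pendant '[0,0,0.003,0,0,0,-1,0,0,0.005,0,0,0,-1,0,0,0.007,0,0,0,-1,0,0,0.008,0,0,0,-1,0,0,0.0085,0,0,0,-1,0,0,0.0085,0,0,0,-1]'
```

```text
clock: 15.18
tool_pos: [0.442, -0.349, 0.041]
ee_rot: [-3.14, 0.003, 0.389]
contact_force: [0.4, -0.1, -1.4]
grip_width: 0.216
```

```bash
python3 -m pendant '[0,0,0.001,0,0,0,-1,0,0,0.002,0,0,0,-1,0,0,0.002,0,0,0,-1,0,0,0.002,0,0,0,-1]'
```

```text
clock: 15.68
tool_pos: [0.442, -0.349, 0.0403]
ee_rot: [-3.14, 0.002, 0.389]
contact_force: [0.1, -0.2, -2.1]
grip_width: 0.218
```

```bash
python3 -m pendant '[0,0,0.001,0,0,0,-1,0,0,0.002,0,0,0,-1,0,0,0.003,0,0,0,-1,0,0,0.003,0,0,0,-1]'
```

```text
clock: 16.18
tool_pos: [0.4421, -0.349, 0.0395]
ee_rot: [-3.14, 0.002, 0.389]
contact_force: [-0.5, 2.1, 6.5]
grip_width: 0.215
```

Contact at about 6 N, so it is resting on the floor. Opening, then rising.

```bash
python3 -m pendant '[0,0,0,0,0,0,-0.3,0,0,0,0,0,0,0,0,0,0,0,0,0,0.5,0,0,0,0,0,0,1,0,0,0,0,0,0,1,0,0,0,0,0,0,1,0,0,0,0,0,0,1,0,0,-0.05,0,0,0,1,0,0,-0.15,0,0,0,1,0,0,-0.3,0,0,0,1,0,0,-0.4,0,0,0,1,0,0,-0.4,0,0,0,1,0,0,-0.4,0,0,0,1]'
python3 - <<'E'
from h import *
a=np.radians(22.3);o=np.array([442.0,-348.2])
def run(n):
    c=read_camera(n);P=cloud(c);d=P[...,:2]*1000-o;X=d@[np.cos(a),np.sin(a)];Y=d@[-np.sin(a),np.cos(a)];Z=P[...,2]*1000
    near=(abs(X)<60)&(abs(Y)<30)
    for nm,m in(("grip top",near&(Z>68)&(Z<86)),("body",near&(Z>30.5)&(Z<40)),("rim",near&(Z>22)&(Z<29.5))):
        if m.sum()>20: print(n,nm,m.sum(),"X",np.percentile(X[m],[1,99]).round(1),"Y",np.percentile(Y[m],[1,99]).round(1),"Z",np.median(Z[m]).round(1),rect(P[m][:,:2]))
    return c,P
c,P=run("wrist");save(c["img"],"w4.png",1.2)
c,P=run("top")
m=np.zeros(P.shape[:2],bool);m[165:250,265:325]=1
im=c["img"].astype(int);blobs(m&(im[...,0]-im[...,2]>40)&np.isfinite(P[...,2]),P,4)
c=read_camera("side");save(c["img"][180:290,190:340],"s4.png",5)
print(bot.read_state()["contact_force"])
E
```

```text
clock: 17.8
tool_pos: [0.4423, -0.3486, 0.1985]
ee_rot: [-3.139, 0.003, 0.389]
contact_force: [0.0, 0.6, -0.5]
grip_width: 0.999
wrist grip top 762 X [-21.4  20. ] Y [-9.4  9.3] Z 76.6 (array([ 441.2, -348.4]), array([42., 19.]), 22.8)
wrist body 498 X [-42.3  41.5] Y [-10.4  10.9] Z 34.7 (array([ 441.6, -348.2]), array([84.1, 20.9]), 21.8)
wrist rim 966 X [-52.1  52.2] Y [-20.8  21. ] Z 25.4 (array([ 442. , -348.1]), array([104.6,  41.9]), 22.5)
top body 80 X [16.4 41.8] Y [-11.2  10.6] Z 35.4 (array([ 468.9, -337.5]), array([25.6, 22.1]), 23.2)
top rim 86 X [17.1 52.6] Y [-21.7  21.2] Z 25.7 (array([ 474.3, -335.5]), array([36.8, 43.1]), 23.9)
px [285. 184.] n 31 rect [580.5 -88.8] [ 6.  34.8] 76.3 mean [579.5 -88.4  17.9] zmax 24.7
px [284. 209.] n 32 rect [513.7 -87.1] [14.7 14.1] 73.8 mean [513.3 -87.2  10.3] zmax 16.0
px [276. 223.] n 15 rect [477.3 -65.5] [ 5.6 15.3] 77.4 mean [477.5 -65.4  17. ] zmax 21.3
px [282. 226.] n 33 rect [469.8 -82.1] [14.7 13.5] 74.8 mean [469.3 -82.3  10.2] zmax 14.9
[-1.10768298  0.27459432  0.63143512]
```

View pics/w4.png

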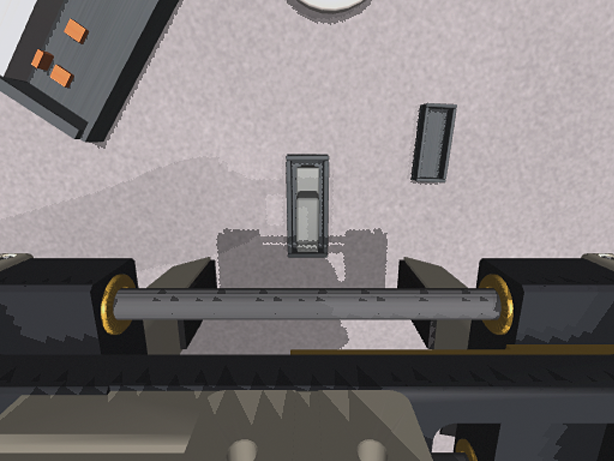

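View pics/s4.png

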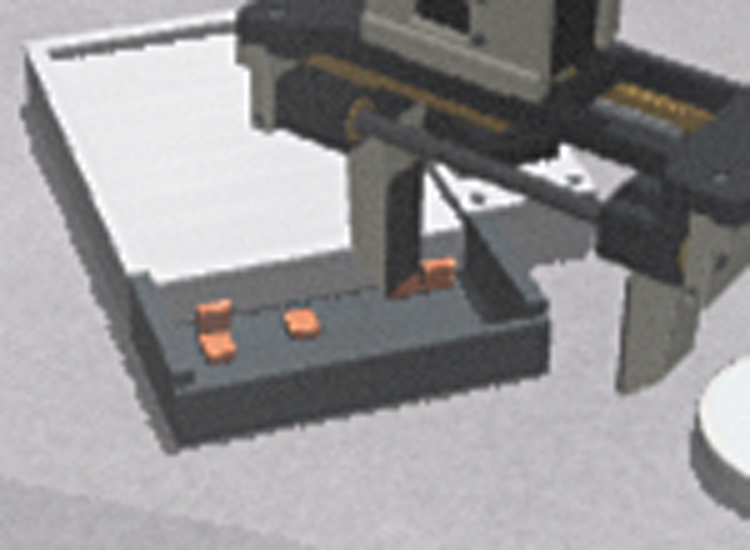

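The scraper sits upright and centred in the cradle. Its grip top is at 76.6 mm against 77 expected, and it is less than 1 mm off centre. All five chips are in the trough, three standing on edge with tops below plate level. Handing in.

```bash
python3 -c "
from h import *
print(bot.sign_off())"
```

```text
the job is handed in; nothing more can be done
None
```

I swept all five chips into the trough in two passes, with the foot held about 1 mm above the plate. I then lowered the scraper into the 105 mm cradle until it touched at about 6 N, released it and raised the arm clear. The job was handed in at about 18 s; no verdict was reported.

**Chips:** the plate is empty and all five are in the trough. Two lie flat and three stand on edge against the plate-side wall, with tops at about 17–18 mm on average (highest single reading 25 mm), below the 30 mm plate level.

**Scraper:** the wrist camera shows it upright and within 1 mm of the cradle's centre. It lies within about 0.5° of the pocket's length, with its grip top at 76.6 mm (77 mm expected if on the floor).

**Bystanders:** the positioner and wafer box look unmoved in the pictures. I did not check the jar again after the sweep, but the arm never went near it.

**Disagreements:** the cradle floor was met about 1.5 mm lower than I had calculated from the grasp height. Tool position readings also lagged the commands by 2–4 mm just after moves, so I let the arm settle before the second sweep and before lowering into the cradle.

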